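# Feel that the crate cell is empty, then store the bottle

## Task

The three-cell wooden crate has a sliding metal cover in every cell: covers that stand proud on a red collar have something stored under them, and the one that lies level with the wooden rim has an empty cell under it. Feel that this cell really is empty by pressing its cover right down to its stop before the green bottle comes near, then stand the green bottle upright in that cell, on the lowered cover. Do not tip the bottle over on the way.

Things in the scene. Friction and masses are not known exactly. Their poses are not given: they have to be found in the camera images.
- green_bottle: Small green bottle, black screw cap, upright on the worktop near a brown and a white one (not needed). 71 mm tall; body 36 mm in diameter, straight up to about 45 mm, then a shoulder, cap 24 mm wide from 57 mm up; about 0.04 kg. Origin: centre of its underside, z up. Grasp across the body from above, fingertips 33 mm above the underside, so they stay above the cell's rim.
- cell_mouth (a point): Centre of the empty cell's mouth, level with its wooden rim, 50 mm above the worktop; z up, y along the row. One of three cells (which one varies) in a crate 252 x 94 mm; cells 76 mm square outside, 78 mm apart, openings 60 x 60 mm, walls 8 mm. In the other two the covers stand 20 mm above the rim on red collars and do not yield.
- cover (a joint): Aluminium cover of the empty cell, 57 x 57 x 6 mm, sliding straight down in it. 0: top face level with the rim; 0.025 (m): at its hard stop, top face 25 mm below the rim; starts at 0 to 0.003. Friction about 3 N (4 N at 0.06 m/s); no spring: it stays where left. Lowered, it is the floor the bottle stands on.

How it is judged:
By the outcome, as a careful person would: the job done as asked, in the order asked, and still so for the second after the job is handed in, with the robot touching nothing.
It also fails if it takes over 40 s, if anything falls off the work surface, if the arm or the gripper's body presses on something with over 40 N, if the wrist force passes 120 N, or if a joint passes its speed limit or range.

## Robot

A 7-joint arm with a two-finger parallel gripper is mounted at the origin on a cart in front of the work surface, level with it; the furniture and walls round the work are solid. World frame = base frame: x ahead of the robot, y to its left, z up, the work surface at z = 0. Lengths are in m, angles in rad, forces in N, time in s.
With the tool pointing down it reaches from about 0.425 to 0.875 m from the base axis. Payload 9.9 kg.
Tool frame: the origin (TCP) lies at the very end of the fingers, on their centre line; the grasp point (between the pads) lies 19 mm behind it (robot.grasp_offset is the z of the grasp point in the tool frame, in m); z points along the fingers, y is the line along which they close (so a half turn about z gives the same grasp; the last joint's range is limited). The gripper opens to 85 mm and grips with 20 to 120 N. Pads are 22 mm wide; open, the fingers measure 114 mm over their backs; the gripper's body (76 mm by 85 mm) begins 54 mm behind the grasp point. The pads swing forward as they close: fully open they stand 13 mm farther back than shut.
Start: joints at [1.243, 0.576, 0.025, 1.437, -0.015, 1.129, -0.057], TCP at [0.163, -0.655, 0.231] pointing down, gripper open.
Joint ranges: [-2.76, 2.76], [-0.34, 2.15], [-1.52, 1.57], [0.19, 2.46], [-1.09, 4.23], [0.17, 1.99], [-2.82, 2.82]. Speed limits (rad/s): [2.22, 2.22, 3.01, 3.01, 3.14, 3.14, 3.14].

## Interface

Orientations are given as [roll, pitch, yaw] about the fixed x, y, z axes, in that order (R = Rz(yaw) Ry(pitch) Rx(roll)).
In Python, from station import monitor, snapshot, camera_model, sign_off, models, robot gives the robot as it stands.
- The arm moves only by the tool jog_arm, never from a script. Its argument "targets" is a list of rows, each a list of 3 entries, a list of its own where there are three numbers: the shift along the tool's x, y, z in mm, then the turn about the tool's z in rad, then the finger opening in mm, from 0 to 85.4. A call has 1 to 20 rows; each row is the pose to reach, as a shift and turn from the pose commanded when the call began, along the tool's axes at that moment; what a row does not reach only later rows make up. A row lasts 1/8 s, in which the tool goes at most 62.5 mm and 10.7 degrees, less where a joint would pass 70% of its speed; a pose out of reach is approached as far as the arm can. A call with a gripper value outside its range is refused whole. The fingers move at their own pace and stop on an object; the grip force is fixed at half the most. Time passes only in rows, so rows that repeat a pose let the fingers close. It gives the time, the measured TCP pose, the force, the opening and the grip force at its end, in the units of the state.
- monitor.read_state(): the state, without advancing time (a new reading comes with each control period).
- snapshot(name): name is "side" or "top" or "wrist"; returns the picture (400x640x3 uint8, red, green, blue); there is no depth.
- camera_model(name): a dict with "camera_matrix" (3x3 intrinsics, pixels), "world_to_cam" (4x4, takes a point from world to camera coordinates). Camera axes: x right, y down, z forward; pixel columns grow to the right and rows downward; lengths in m; the calibration is good to about 2 mm. A picture is of the moment at which its call begins: read the wrist's pose just before it. camera_model takes no time and is no camera call; for the wrist camera it gives the pose at the moment of the call.
- sign_off(): hands the job in; it is judged then, once.
Trained networks look in the newest picture that a camera, given by its name, has taken for a name from the list of things; names that differ only in an ending like _2 or _b are one class to them, and where a whole thing is asked for, a point or a joint stands for the part that bears it (a point fixed in the world has none). Each returns a list of dicts, best first, with "conf" (0 to 1); they miss things now and then, are a little off and sometimes report something else, mostly with a low value. They report only what shows in the picture. A call takes as long as a camera call.
- models.outline_of(query, camera): "region" (400x640 bool, what is visible of it) and "extent" ([centre column, centre row, width, height] in pixels, round what is visible of it).
- models.spot_point(query, camera): "uv" ([column, row] in pixels: a listed point, or the origin of a listed thing).
The state is a dict: "time_s": time; "qpos": joint angles; "joint_vel": joint speeds; "effort": joint torques, N m; "tcp_pos": TCP position; "orientation": TCP orientation; "wrist_force": force on the tool from outside, world axes, zero at the start; "wrist_torque": the same for the moment, N m; "opening": finger opening in m; "grasp_force": force on a finger pad.
Only numpy, scipy, OpenCV 4.12 (cv2) and the standard library are available. Lean on these libraries where they do the work, as an engineer would, in place of code of your own. Each camera call takes 0.05 s, during which the arm holds its last target. There are 200 camera calls.

## Working session

There is one attempt and no reset: what is moved stays moved. The work goes in short steps, Python scripts to look and compute and a tool call to move; the robot and the scene stay as the last step left them, time stands still between calls to the robot, and variables do not carry over. Pictures are saved under pics/ and viewed, at most 10 in all, crops included, and the job is handed in when it is done.

Besides the shell and the picture viewer there is one more tool, called after ">>>" as name([rows], argument=value, ...), one row to a line, values as JSON. jog_arm: Moves the arm, as the interface text tells. Its arguments: {"type":"object","properties":{"targets":{"type":"array"}},"required":["targets"]}

```bash
mkdir -p pics; cat > h.py <<'E'
import numpy as np, cv2
from station import monitor, snapshot, camera_model, sign_off, models, robot
def ray(cam,uv,z,m=None):
    m=m or camera_model(cam); K=np.array(m["camera_matrix"]); T=np.array(m["world_to_cam"])
    d=T[:3,:3].T@np.linalg.solve(K,[uv[0],uv[1],1.]); o=-T[:3,:3].T@T[:3,3]
    return o+d*(z-o[2])/d[2]
def proj(cam,p):
    m=camera_model(cam); K=np.array(m["camera_matrix"]); T=np.array(m["world_to_cam"])
    c=K@(T[:3,:3]@np.array(p)+T[:3,3]); return c[:2]/c[2]
def snap(cam,name):
    im=snapshot(cam); cv2.imwrite(f"pics/{name}.png",im[:,:,::-1]); return im
E
python3 - <<'E'
from h import *
s=monitor.read_state(); print(s["time_s"],s["tcp_pos"],s["orientation"],s["wrist_force"],s["opening"],robot.grasp_offset)
a=snap("top","top1"); b=snap("side","side1")
cv2.imwrite("pics/both1.png",cv2.resize(np.vstack([a,b])[:,:,::-1],(480,600)))
for c in("top","side"):
  for q in ("green_bottle","cell_mouth"):
    for r in models.spot_point(q,c)[:3]: print(c,q,r["conf"],r["uv"],ray(c,r["uv"],0 if q[0]=="g" else .05))
  for q in("green_bottle","cover"):
    for r in models.outline_of(q,c)[:3]: print(c,q,r["conf"],r["extent"])
E
```

```text
0.0 [ 0.16285917 -0.6545799   0.23044021] [-3.13990907e+00  8.40666330e-05  2.43888544e-01] [-0.07198302  0.59913539  0.14182461] 0.08533243989794122 -0.0187
top green_bottle 0.79 [359.8, 234.7] [ 0.45023836 -0.2086559   0.        ]
top cell_mouth 0.83 [193.8, 191.8] [0.51779291 0.16921513 0.05      ]
top green_bottle 0.81 [366.9, 233.9, 18.8, 21.1]
top cover 0.91 [196.2, 189.3, 28.1, 31.7]
side green_bottle 0.84 [307.2, 261.4] [ 0.45531416 -0.20317656  0.        ]
side green_bottle 0.66 [308.6, 251.7, 15.6, 36.8]
```

View pics/top1.png

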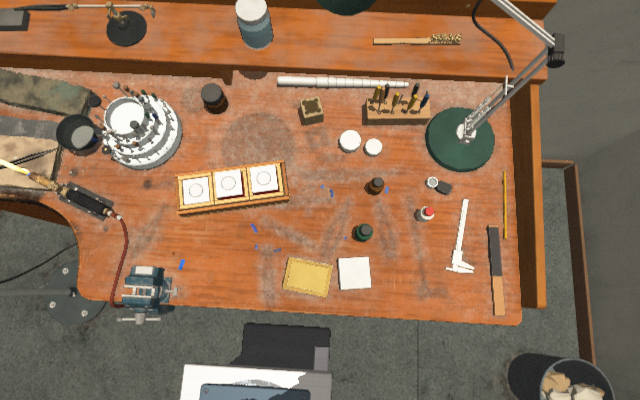

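View pics/side1.png

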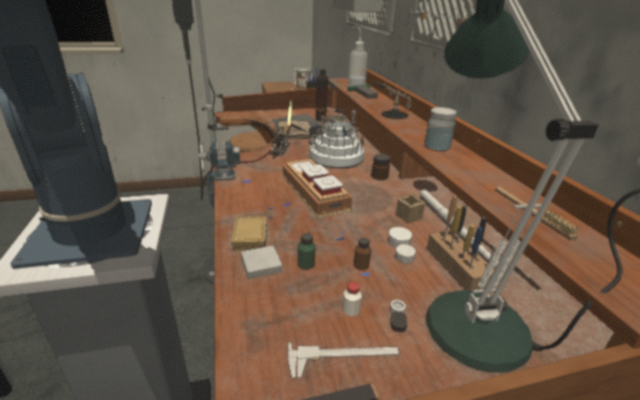

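The top view shows the bottle at (363,232) and the crate cells at (196,190), (228,183) and (263,178). The leftmost lid has no red collar, and the side view agrees that it's the low one. I'll go over the bottle for a wrist look and then on to the crate.

>>> jog_arm([
  [[39,-36,0],0,85],
  [[90,-84,0],0,60],
  [[142,-132,0],0,30],
  [[194,-180,0],0,0],
  [[246,-229,0],0,0],
  [[298,-277,0],0,0],
  [[350,-325,0],0,0],
  [[389,-362,0],0,0],
  [[389,-362,0],0,0],
  [[389,-362,0],0,0],
])

```text
time_s: 1.75
tcp_pos: [0.455, -0.2066, 0.2315]
orientation: [-3.141, -0.001, 0.25]
wrist_force: [-0.7, 0.1, -0.0]
opening: 0.0
grasp_force: 0.0
```

```bash
python3 - <<'E'
from h import *
s=monitor.read_state(); print(s["time_s"],s["tcp_pos"],s["orientation"],s["wrist_force"],s["opening"])
m=camera_model("wrist"); a=snap("wrist","w1"); T=np.array(m["world_to_cam"]); print("cam",-T[:3,:3].T@T[:3,3])
for r in models.spot_point("green_bottle","wrist")[:3]: print(r["conf"],r["uv"],ray("wrist",r["uv"],0,m))
for r in models.outline_of("green_bottle","wrist")[:3]: print(r["conf"],r["extent"])
E
```

```text
1.75 [ 0.45504296 -0.20655342  0.2315027 ] [-3.14095167e+00 -1.49668062e-03  2.49903077e-01] [-0.71020433  0.0536803  -0.01241345] 1.588409491095503e-05
cam [ 0.53663103 -0.18538351  0.37396456]
0.58 [322.1, 176.0] [ 0.44824982 -0.21009144  0.        ]
0.69 [326.6, 181.6, 34.1, 37.3]
```

View pics/w1.png

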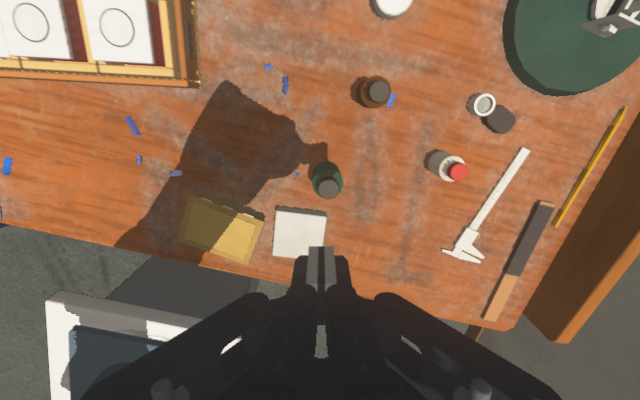

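The wrist view shows the bottle with its cap at (328,188) and base near (325,175). The crate is at upper left, and its row runs almost along the tool y axis.

>>> jog_arm([
  [[13,-52,0],0,0],
  [[27,-110,0],0,0],
  [[40,-168,0],0,0],
  [[55,-226,0],0,0],
  [[69,-284,0],0,0],
  [[83,-335,0],0,0],
  [[83,-347,0],0,0],
  [[83,-347,0],0,0],
])

```text
time_s: 2.9
tcp_pos: [0.4498, 0.1459, 0.2312]
orientation: [3.141, 0.001, 0.243]
wrist_force: [1.0, 0.5, 0.5]
opening: -0.0002
grasp_force: 0.0
```

```bash
python3 - <<'E'
from h import *
s=monitor.read_state(); print(s["time_s"],s["tcp_pos"],s["orientation"],s["wrist_force"],s["qpos"])
m=camera_model("wrist"); a=snap("wrist","w2")
for r in models.spot_point("cell_mouth","wrist")[:3]: print(r["conf"],r["uv"],ray("wrist",r["uv"],.05,m))
for r in models.outline_of("cover","wrist")[:3]:
  print(r["conf"],r["extent"]); 
  c,_,an=cv2.minAreaRect(np.argwhere(r["region"])[:,::-1].astype(np.float32)); print(c,_,an,ray("wrist",c,.05,m))
E
```

```text
2.9 [0.4498246  0.14585371 0.23118838] [3.14099374e+00 5.14169261e-04 2.43179834e-01] [0.96361357 0.54795263 0.53252874] [-0.22038169  0.28402715 -0.24983485  1.94420522  0.08750979  0.92420926
 -1.84106277]
0.78 [318.4, 108.2] [0.52553133 0.16705104 0.05      ]
0.64 [319.6, 111.4, 54.9, 54.6]
(317.28753662109375, 109.6429443359375) (55.03024673461914, 55.95211410522461) 2.935673236846924 [0.52382492 0.16785285 0.05      ]
```

View pics/w2.png

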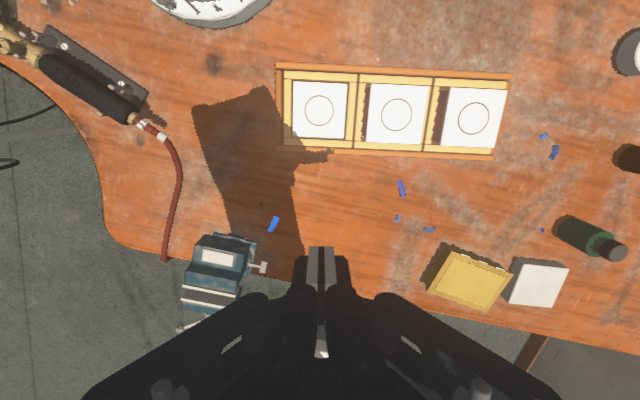

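The wrist view confirms it: the left cell, centred near (319,110), has its cover level, and the other two stand proud on collars. Next I'll press it with closed fingers.

>>> jog_arm([
  [[50,-3,0],0,0],
  [[77,-3,30],0,0],
  [[77,-3,85],0,0],
  [[77,-3,135],0,0],
  [[77,-3,165],0,0],
  [[77,-3,170],0,0],
  [[77,-3,170],0,0],
])

```text
time_s: 3.92
tcp_pos: [0.5245, 0.1676, 0.062]
orientation: [3.141, -0.001, 0.242]
wrist_force: [-0.3, -0.4, 0.8]
opening: 0.0
grasp_force: 0.0
```

```bash
python3 - <<'E'
from h import *
s=monitor.read_state(); print(s["time_s"],s["tcp_pos"],s["orientation"],s["wrist_force"])
m=camera_model("wrist"); a=snap("wrist","w3"); 
E
```

```text
3.925 [0.52448111 0.16763538 0.06196099] [ 3.14132903e+00 -5.66836589e-04  2.42433916e-01] [-0.29013902 -0.37812094  0.79383159]
```

View pics/w3.png

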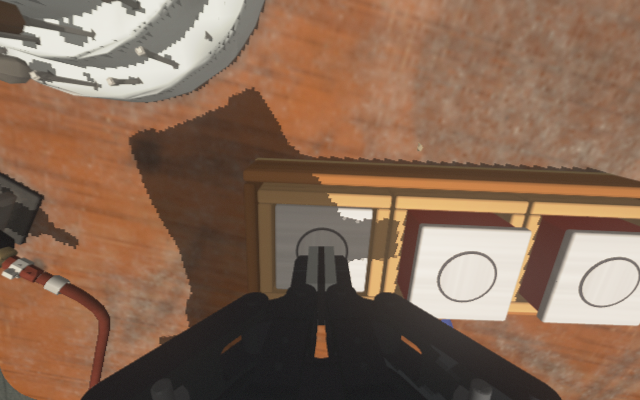

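Fingers are centred over the lid circle, at about (322,250). Pressing down slowly.

>>> jog_arm([
  [[0,0,6],0,0],
  [[0,0,12],0,0],
  [[0,0,17],0,0],
  [[0,0,22],0,0],
  [[0,0,27],0,0],
  [[0,0,31],0,0],
  [[0,0,34],0,0],
  [[0,0,36],0,0],
  [[0,0,37],0,0],
  [[0,0,38],0,0],
])

```text
time_s: 5.22
tcp_pos: [0.5242, 0.1685, 0.0248]
orientation: [3.141, -0.001, 0.244]
wrist_force: [-5.5, -2.1, 34.3]
opening: -0.0003
grasp_force: 16.9
```

The force rose to 34 N at z = 24.8 mm, so the cover is on its stop and the cell is empty. I'll back off and check.

>>> jog_arm([
  [[0,0,-10],0,0],
  [[0,0,-50],0,0],
  [[0,0,-105],0,10],
  [[-20,0,-160],0,40],
  [[-60,2,-195],0,60],
  [[-77,3,-207],0,85],
  [[-77,3,-207],0,85],
])

```text
time_s: 6.1
tcp_pos: [0.4491, 0.1467, 0.2312]
orientation: [3.141, -0.001, 0.244]
wrist_force: [0.8, 1.3, -0.0]
opening: 0.0814
grasp_force: 0.0
```

```bash
python3 - <<'E'
from h import *
s=monitor.read_state(); print(s["time_s"],s["tcp_pos"],s["orientation"],s["wrist_force"])
m=camera_model("wrist"); a=snap("wrist","w4")
import pickle; pickle.dump({k:np.array(m[k]) for k in("camera_matrix","world_to_cam")},open("m4.pkl","wb"))
for r in models.spot_point("cell_mouth","wrist")[:3]: print(r["conf"],r["uv"],ray("wrist",r["uv"],.05,m))
for r in models.outline_of("cover","wrist")[:3]:
  c,_,an=cv2.minAreaRect(np.argwhere(r["region"])[:,::-1].astype(np.float32)); print(r["conf"],c,_,an,ray("wrist",c,.025,m))
cv2.imwrite("pics/w4c.png",cv2.resize(a[40:180,250:530,::-1],None,fx=2.8,fy=2.8,interpolation=2))
E
```

```text
6.1 [0.44910218 0.14668914 0.2312421 ] [ 3.14140708e+00 -1.20111433e-03  2.43933502e-01] [ 0.81781741  1.27238002 -0.03833369]
0.74 [320.8, 111.6] [0.52232252 0.16474938 0.05      ]
0.64 (318.56634521484375, 109.00443267822266) (50.354881286621094, 51.55222702026367) 3.814074993133545 [0.52380685 0.16771292 0.025     ]
```

View pics/w4c.png

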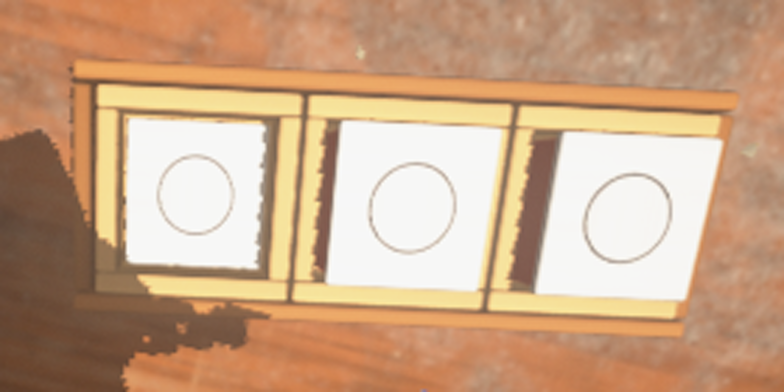

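The cover is lowered and the neighbours still stand proud. The empty cell's rim corners in the crop are about (97,84), (304,94), (291,302) and (93,290).

```bash
python3 - <<'E'
from h import *
import pickle
m=pickle.load(open("m4.pkl","rb"))
f=lambda p,z:ray("wrist",(250+p[0]/2.8,40+p[1]/2.8),z,m)
C=[f(p,.05) for p in[(97,84),(304,94),(291,302),(93,290)]]
print(np.mean(C,0)); [print(np.linalg.norm(C[i]-C[(i+1)%4])) for i in range(4)]
print("circle",f((196,195),.025),"prouds",f((413,208),.07),f((627,218),.07))
d=f((627,218),.07)-f((413,208),.07); print("yaw",np.arctan2(d[0],-d[1])); d=C[1]-C[0];print(np.arctan2(d[0],-d[1]))
off=np.array([.45504-.4491,-.20655-.14669,0])
print("cap",ray("wrist",(328,188),.071,m)+off,"foot",ray("wrist",(322.1,176),0,m)+off)
for c in("top","side"):
  r=models.outline_of("green_bottle",c)[0]; e=r["extent"]; print(c,e,ray(c,e[:2],.035))
E
```

```text
[0.52352178 0.16580185 0.05      ]
0.07583282636353694
0.07581662223346121
0.07852424278182765
0.07454092518261163
circle [0.52352639 0.16594837 0.025     ] prouds [0.53897284 0.08944641 0.07      ] [0.55434171 0.01337965 0.07      ]
yaw 0.19936064230570358
0.19991965346546106
cap [ 0.45368153 -0.2150835   0.071     ] foot [ 0.44831365 -0.21025778  0.        ]
top [366.9, 233.9, 18.8, 21.1] [ 0.44800763 -0.22080788  0.035     ]
side [308.6, 251.7, 15.6, 36.8] [ 0.45481961 -0.21718108  0.035     ]
```

>>> jog_arm([
  [[-10,40,0],-0.17,85],
  [[-22,92,0],-0.34,85],
  [[-35,145,0],-0.51,85],
  [[-48,198,0],-0.68,85],
  [[-61,250,0],-0.85,85],
  [[-72,300,0],-1.02,85],
  [[-80,332,0],-1.19,85],
  [[-85,350,0],-1.36,85],
  [[-85,350,0],-1.527,85],
  [[-85,350,0],-1.527,85],
  [[-85,350,0],-1.527,85],
])

```text
time_s: 7.72
tcp_pos: [0.452, -0.213, 0.2299]
orientation: [-3.141, -0.001, 1.767]
wrist_force: [-0.2, 0.4, -0.2]
opening: 0.0853
grasp_force: 0.0
```

```bash
python3 - <<'E'
from h import *
s=monitor.read_state(); print(s["time_s"],s["tcp_pos"],s["orientation"],s["opening"])
m=camera_model("wrist"); a=snap("wrist","w5")
r=models.spot_point("green_bottle","wrist")[:1]; print([(q["conf"],q["uv"],ray("wrist",q["uv"],0,m)) for q in r])
o=models.outline_of("green_bottle","wrist")[0]; e=o["extent"]; print(o["conf"],e)
# fit cylinder axis position: silhouette of body+cap vs outline
from scipy.optimize import least_squares
ph=np.linspace(0,6.283,40)
P=np.array([[R*np.cos(t),R*np.sin(t),z] for R,z in((.018,0),(.018,.045),(.012,.057),(.012,.071)) for t in ph])
K=np.array(m["camera_matrix"]);T=np.array(m["world_to_cam"])
def ext(xy):
    c=(P+[xy[0],xy[1],0])@T[:3,:3].T+T[:3,3]; c=c@K.T; u=c[:,:2]/c[:,2:]
    return np.r_[u.min(0),u.max(0)]
g=np.r_[e[0]-e[2]/2,e[1]-e[3]/2,e[0]+e[2]/2,e[1]+e[3]/2]
q=least_squares(lambda x:ext(x)-g,[.451,-.213],x_scale=.01); print("fit",q.x,q.fun)
x0,y0=int(e[0])-50,max(int(e[1])-50,0); cv2.imwrite("pics/w5c.png",cv2.resize(a[y0:y0+100,x0:x0+100,::-1],None,fx=5,fy=5,interpolation=2)); print(x0,y0)
E
```

```text
7.725 [ 0.45195831 -0.21299571  0.22988058] [-3.14117999e+00 -7.46823323e-04  1.76747797e+00] 0.08528188194821071
[(0.6, [321.5, 174.4], array([ 0.45465055, -0.21862212,  0.        ]))]
0.72 [321.8, 179.6, 30.1, 36.1]
fit [ 0.45467365 -0.21729631] [-0.32610981 -1.68945882  0.32583556  1.50861698]
271 129
```

View pics/w5c.png

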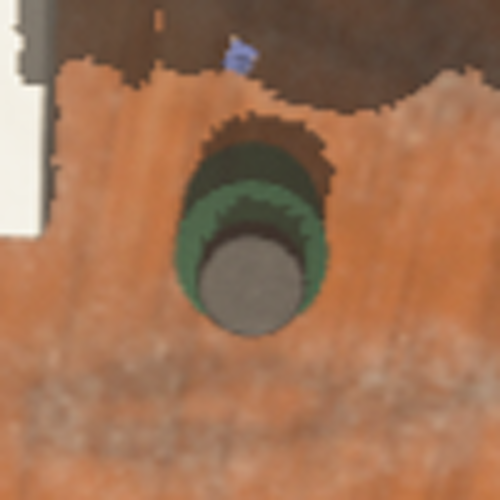

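The cap is at about (321,186) and the body is centred on column 321. This agrees with the fit of (0.4547, -0.217). Descending to grasp.

>>> jog_arm([
  [[-4,2,20],0,85],
  [[-4,2,70],0,85],
  [[-4,2,120],0,80],
  [[-4,2,160],0,70],
  [[-4,2,190],0,60],
  [[-4,2,198],0,50],
  [[-4,2,198],0,44],
])

```text
time_s: 8.75
tcp_pos: [0.4549, -0.2166, 0.0325]
orientation: [-3.141, -0.0, 1.771]
wrist_force: [0.2, -0.2, 0.2]
opening: 0.044
grasp_force: 0.0
```

```bash
python3 - <<'E'
from h import *
s=monitor.read_state(); print(s["time_s"],s["tcp_pos"],s["orientation"],s["wrist_force"],s["opening"])
a=snap("wrist","w6"); cv2.imwrite("pics/w6c.png",cv2.resize(a[100:300,220:420,::-1],None,fx=2.5,fy=2.5,interpolation=2))
E
```

```text
8.75 [ 0.4548549  -0.2165838   0.03253156] [-3.14141765e+00 -3.06908864e-05  1.77077478e+00] [ 0.23780583 -0.19317282  0.15873794] 0.04398685832009668
```

View pics/w6c.png

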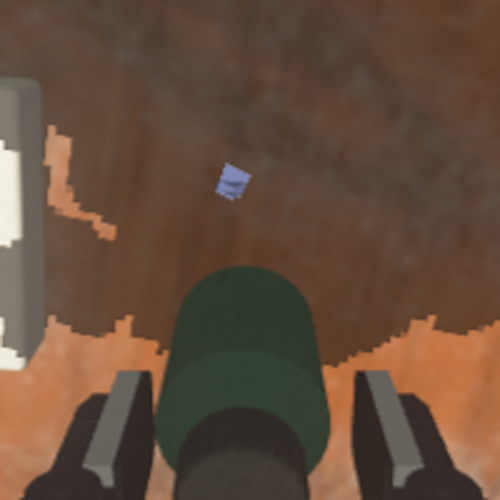

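The bottle stands between the pads, about 2 mm left of centre. I'll correct that and close.

>>> jog_arm([
  [[0,-2,0],0,44],
  [[0,-2,0],0,38],
  [[0,-2,0],0,34],
  [[0,-2,0],0,25],
  [[0,-2,0],0,25],
  [[0,-2,0],0,25],
])

```text
time_s: 9.55
tcp_pos: [0.4529, -0.2176, 0.0334]
orientation: [3.141, 0.001, 1.77]
wrist_force: [-2.8, 0.3, 11.8]
opening: 0.0332
grasp_force: 58.5
```

>>> jog_arm([
  [[0,0,-3],0,25],
  [[0,0,-10],0,25],
  [[0,0,-20],0,25],
  [[0,0,-20],0,25],
])

```text
time_s: 10.05
tcp_pos: [0.4532, -0.2174, 0.0532]
orientation: [3.14, 0.001, 1.771]
wrist_force: [0.4, -0.0, 0.1]
opening: 0.0332
grasp_force: 59.6
```

```bash
python3 - <<'E'
from h import *
s=monitor.read_state(); print(s["time_s"],s["tcp_pos"],s["wrist_force"],s["opening"],s["grasp_force"])
a=snap("wrist","w7"); b=snap("side","s7")
cv2.imwrite("pics/w7c.png",np.hstack([cv2.resize(a[100:300,220:420,::-1],(400,400)),cv2.resize(b[190:290,260:360,::-1],(400,400),interpolation=2)]))
E
```

```text
10.05 [ 0.45319907 -0.2173927   0.0532312 ] [ 0.41346054 -0.04008773  0.1426806 ] 0.03319649286138176 59.57935123646166
```

View pics/w7c.png

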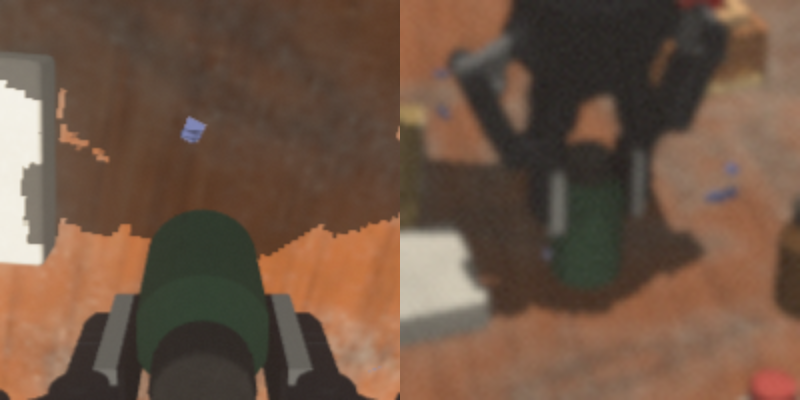

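The bottle is upright and gripped, with nothing dragging. Next I'll compute its offset in the hand and then the transfer.

```bash
python3 - <<'E'
from h import *
s=monitor.read_state(); p=np.array(s["tcp_pos"]); y=s["orientation"][2]
c=ray("wrist",(321.5,287),.071+p[2]-.0334); d=c-p; print("cap",c,"off",d[:2])
t=np.array([.5235,.166,.15])-np.r_[d[:2],0]
w=t-p; print("shift with offset",w[0]*np.cos(y)+w[1]*np.sin(y), w[0]*np.sin(y)-w[1]*np.cos(y), -w[2]); 
o=models.outline_of("green_bottle","wrist"); print([(q["conf"],q["extent"]) for q in o[:2]])
r=models.spot_point("green_bottle","wrist")[:1]; print([(q["conf"],q["uv"],ray("wrist",q["uv"],p[2]-.0334)-p) for q in r])
E
```

```text
cap [ 0.45193897 -0.20773386  0.09009919] off [-0.00078507  0.00954805]
shift with offset 0.3520851106009811 0.1443400705852228 -0.09750081007510165
[(0.95, [321.0, 263.8, 68.3, 111.4])]
[(0.89, [323.2, 229.4], array([ 0.00130722,  0.00468684, -0.0334    ]))]
```

>>> jog_arm([
  [[0,0,-15],0,25],
  [[0,0,-45],0,25],
  [[15,6,-75],0,25],
  [[45,18,-95],0,25],
  [[85,34,-97],0,25],
  [[130,52,-97],0,25],
  [[175,70,-97],0,25],
  [[220,89,-97],0,25],
  [[265,107,-97],0,25],
  [[305,124,-97],0,25],
  [[335,136,-97],0,25],
  [[350,142,-97],0,25],
  [[356,144,-97],0,25],
  [[356,144,-97],0,25],
  [[356,144,-97],0,25],
])

```text
time_s: 12.12
tcp_pos: [0.523, 0.1588, 0.1493]
orientation: [-3.141, 0.001, 1.769]
wrist_force: [0.3, -0.5, -0.3]
opening: 0.0334
grasp_force: 59.7
```

```bash
python3 - <<'E'
from h import *
s=monitor.read_state(); print(s["time_s"],s["tcp_pos"],s["orientation"],s["wrist_force"],s["opening"],s["grasp_force"])
a=snap("wrist","w8"); b=snap("side","s8")
cv2.imwrite("pics/w8c.png",np.hstack([cv2.resize(a[100:400,170:470,::-1],(400,400)),cv2.resize(b[110:230,260:380,::-1],(400,400),interpolation=2)]))
for n in("top","side"):
  snapshot(n)
  for r in models.spot_point("green_bottle",n)[:1]: print(n,r["conf"],ray(n,r["uv"],s["tcp_pos"][2]-.0334))
E
```

```text
12.125 [0.52298794 0.15880042 0.14929419] [-3.14109213e+00  7.55391551e-04  1.76904497e+00] [ 0.32157523 -0.47841923 -0.29938722] 0.03343220202997474 59.66197325033136
top 0.57 [0.52280829 0.16369467 0.11589419]
side 0.69 [0.52654005 0.15815872 0.11589419]
```

View pics/w8c.png

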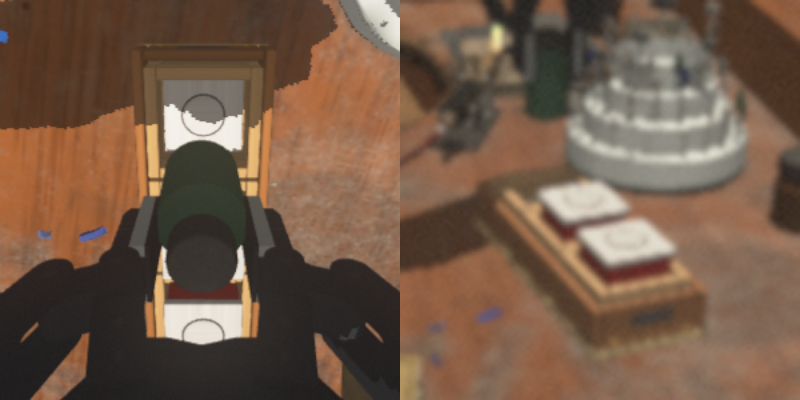

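Hand, bottle and cell are in line: the bottle is at column 202 and the cell circle at 203. The neighbours are undisturbed. Lowering.

>>> jog_arm([
  [[0,0,15],0,25],
  [[0,0,35],0,25],
  [[0,0,50],0,25],
  [[0,0,60],0,25],
  [[0,0,66],0,25],
  [[0,0,72],0,25],
  [[0,0,77],0,25],
  [[0,0,77],0,25],
])

```text
time_s: 13.42
tcp_pos: [0.523, 0.1603, 0.0722]
orientation: [-3.141, 0.0, 1.771]
wrist_force: [0.9, -0.2, 0.2]
opening: 0.033
grasp_force: 59.7
```

```bash
python3 - <<'E'
from h import *
s=monitor.read_state(); p=np.array(s["tcp_pos"]); print(s["time_s"],p,s["wrist_force"],s["opening"])
for n in("top","side","wrist"):
  snap(n,"l9"+n); m=camera_model(n)
  for r in models.spot_point("green_bottle",n)[:1]: print(n,r["conf"],ray(n,r["uv"],p[2]-.0334,m))
  for r in models.outline_of("cover",n)[:1]: print(n,r["conf"],r["extent"])
E
```

```text
13.425 [0.5229587  0.16030833 0.07215234] [ 0.86418086 -0.24909044  0.24164713] 0.03299559248226001
top 0.66 [0.52199205 0.16476331 0.03875234]
top 0.63 [203.5, 189.1, 13.8, 25.6]
side 0.62 [0.52813572 0.16651168 0.03875234]
```

>>> jog_arm([
  [[0,0,4],0,25],
  [[0,0,8],0,25],
  [[0,0,11],0,25],
  [[0,0,13],0,25],
  [[0,0,13.5],0,25],
  [[0,0,13.5],0,25],
])

```text
time_s: 14.62
tcp_pos: [0.5231, 0.1604, 0.0588]
orientation: [3.142, -0.0, 1.771]
wrist_force: [-0.2, 0.1, -1.0]
opening: 0.0334
grasp_force: 59.7
```

>>> jog_arm([
  [[0,0,0.5],0,25],
  [[0,0,1],0,25],
  [[0,0,1],0,25],
])

```text
time_s: 15.0
tcp_pos: [0.5232, 0.1604, 0.0585]
orientation: [3.141, 0.0, 1.771]
wrist_force: [-2.1, -1.4, 7.2]
opening: 0.0332
grasp_force: 60.5
```

Contact at 7 N, so the bottle is seated. Releasing and retreating straight up.

>>> jog_arm([
  [[0,0,0.5],0,34],
  [[0,0,0.5],0,38],
  [[0,0,0.5],0,44],
  [[0,0,0.5],0,52],
  [[0,0,0],0,60],
  [[0,0,0],0,60],
  [[0,0,-8],0,60],
  [[0,0,-25],0,60],
  [[0,0,-60],0,60],
  [[0,0,-110],0,60],
  [[0,0,-150],0,60],
  [[-60,0,-160],0,60],
  [[-60,0,-160],0,60],
])

```text
time_s: 16.62
tcp_pos: [0.5363, 0.0963, 0.2192]
orientation: [3.14, 0.003, 1.763]
wrist_force: [-0.5, 1.3, -0.2]
opening: 0.0599
grasp_force: 0.0
```

```bash
python3 - <<'E'
from h import *
s=monitor.read_state(); p=np.array(s["tcp_pos"]); print(s["time_s"],p,s["wrist_force"],s["opening"])
for n in("top","side","wrist"):
  snap(n,"f"+n); m=camera_model(n)
  for r in models.spot_point("green_bottle",n)[:1]: print(n,r["conf"],r["uv"],ray(n,r["uv"],.025,m))
  for r in models.outline_of("green_bottle",n)[:1]:
    print(n,r["conf"],r["extent"])
    ph=np.linspace(0,6.283,40)
    u=np.array([proj(n,[.523+R*np.cos(t),.166+R*np.sin(t),.025+z]) for R,z in((.018,0),(.018,.045),(.012,.057),(.012,.071)) for t in ph])
    print(" upright model", (u.min(0)+u.max(0))/2, np.ptp(u,axis=0))
E
```

```text
16.625 [0.53625998 0.0962528  0.21915342] [-0.46693288  1.29777038 -0.16341596] 0.05986101336829174
top 0.69 [199.5, 194.0] [0.51906613 0.16385309 0.025     ]
top 0.53 [199.4, 194.2, 26.0, 12.8]
 upright model [195.00699338 189.40517748] [23.23913153 21.05162463]
side 0.77 [305.7, 175.0] [0.52600368 0.1555705  0.025     ]
wrist 0.93 [321.6, 124.6] [0.52404941 0.16184421 0.025     ]
wrist 0.94 [321.8, 127.1, 38.3, 37.2]
 upright model [321.37388697 122.53598938] [37.09161125 38.56353529]
```

The wrist outline (38x37 px) matches an upright bottle standing on the lowered cover (modelled as 37x39 px). It is about 5 mm off the cell centre, and the wall clearance is 12 mm. The hand is clear.

```bash
python3 -c "
from h import *
print(sign_off())"
```

```text
the job is handed in; nothing more can be done
None
```

The job is handed in at about 17 s: I pressed the empty cell's cover to its stop first (34 N at 25 mm down), and the last wrist-camera check showed the green bottle upright on it with the gripper clear.

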